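# Run a wagon round the new track with a fingertip

## Task

Try out the newly laid model railway curve: with a fingertip, gently push the small open wagon along the track, round the bend, until its whole length stands alongside the platform, without running into the buffer stop. Keep its wheels on the rails and do not pinch, lift, shove or flick it. Leave the tree, the barrel, the glue bottle and the paint jar where they are, and finish with the hand clear of everything.

Things in the scene. Friction and masses are not known exactly. Their poses are not given: they have to be found in the camera images.
- board: fixed L-shaped plywood layout board with grass, top 22 mm above the table; origin on its underside. It carries the track (two rails 8 mm high, 45 mm apart inside, rail heads 35 mm above the table) and platform. Track centreline in board axes, mm: track_begin (130, 350), curve_begin (130, 150), curve_mid (95.7, -22.2), curve_end (-1.8, -168.2), platform_mid (-72.5, -238.9)
- wagon: loose four-wheel open wagon with low plank sides, 240 to 450 g. Origin at rail-head height under its middle; +x leads, towards the curve. Body 130 x 72 mm. Heights above rail head: end headstocks 12 to 28, end boards 32 to 54. Round buffer disc (19 mm) on each end, 20 mm up, face 75 mm from the middle. It rolls with about 0.5 N drag and stops within a few mm when no longer pushed
- buffer_stop: fixed timber stop across the rails at the end of the track, after the platform, top 77 mm above the table; its buffer face is 109 mm beyond platform_mid, so 34 mm ahead of a wagon centred at platform_mid
- track_begin (a point): midway between the rails at rail-head height, at the open start of the track behind the wagon; from here the track is straight for 200 mm (board -y) to curve_begin
- curve_begin (a point): midway between the rails at rail-head height, where the straight ends and the curve starts: centreline radius 450 mm, turning 45 degrees clockwise seen from above
- curve_mid (a point): midway between the rails at rail-head height, halfway round the curve
- curve_end (a point): midway between the rails at rail-head height, where the curve ends; from here the track is straight for 240 mm, past platform_mid, along (-0.707, -0.707) in board axes
- platform_mid (a point): midway between the rails at rail-head height, 100 mm past curve_end, abreast of the middle of the platform: a grey slab 200 mm long, 70 mm wide, top 52 mm above the table, on the outer side of the last straight, its edge 46 mm from the centreline
- tree: loose model tree 76 mm high on a 40 mm disc, on the grass inside the curve; origin at its foot. Leave it alone
- barrel: loose model barrel 25 mm diameter, 30 mm high, standing on the platform; origin at its foot. Leave it alone
- glue_bottle: small white glue bottle with a nozzle, 32 mm diameter, 88 mm high, on the grass inside the curve; origin at its foot. Leave it alone
- paint_jar: glass paint jar with a lid, 48 mm diameter, 52 mm high, on the grass, on the inner side opposite the platform; origin at its foot. Leave it alone
Things that resemble listed ones, but are neither listed nor needed, are in the scene too. What is shaped like the wagon but turquoise is not meant.

How it is judged:
By the outcome, as a careful person would: the job done as asked, in the order asked, and still so for the second after the job is handed in, with the robot touching nothing.
It also fails if it takes over 58 s, if anything falls off the work surface, if the arm or the gripper's body presses on something with over 40 N, if the wrist force passes 120 N, or if a joint passes its speed limit or range.

## Robot

A 7-joint arm with a two-finger parallel gripper is mounted at the origin on the work surface. World frame = base frame: x ahead of the robot, y to its left, z up, the work surface at z = 0. Lengths are in m, angles in rad, forces in N, time in s.
With the tool pointing down it reaches from about 0.425 to 0.925 m from the base axis. Payload 6.8 kg.
Tool frame: the origin (TCP) lies on the centre line of the jaws, within the pads' length; the fingertips stand 14 mm ahead of it and the grasp point (between the pads) lies 5 mm behind it (bot.finger_overhang is the distance from the TCP to the fingertips, in m); z points along the fingers, y is the line along which they close (so a half turn about z gives the same grasp; the last joint's range is limited). The gripper opens to 85 mm and grips with 20 to 120 N. Pads are 22 mm wide; open, the fingers measure 114 mm over their backs; the gripper's body (76 mm by 85 mm) begins 54 mm behind the grasp point. The pads swing forward as they close: fully open they stand 13 mm farther back than shut.
Start: joints at [1.146, 0.477, 0.022, 1.555, -0.011, 1.109, -0.083], TCP at [0.21, -0.641, 0.245] pointing down, gripper open.
Joint ranges: [-2.96, 2.96], [-0.34, 2.1], [-1.41, 1.46], [0.24, 2.44], [-1.37, 4.51], [0.17, 1.92], [-2.96, 2.96]. Speed limits (rad/s): [2.39, 2.39, 3.14, 3.14, 3.14, 3.14, 3.14].

## Interface

Orientations are given as a unit quaternion [w, x, y, z].
In Python, from station import bot gives the robot as it stands.
- The arm moves only by the shell command python3 -m inch 'ROWS' [OPENING] [FORCE]. ROWS is JSON, a list of rows, each a list of 4 numbers: the shift along the tool's x, y, z in m, then the turn about the tool's z in degrees. A call has 1 to 12 rows; each row shifts and turns the commanded pose from where the row before left it, along the tool's axes as they then stand; what a row does not reach is not made up. A row lasts 1/10 s, in which the tool goes at most 50 mm and 8.59 degrees, less where a joint would pass 70% of its speed; a pose out of reach is approached as far as the arm can. A call is refused whole if a number of a shift passes 0.05 or a number of a turn 8.59, either way. A call with a gripper value outside its range is refused whole. OPENING is the finger opening in m, from 0 to 0.0854, set as the call begins (- or left out, the last holds). The fingers move at their own pace and stop on an object; FORCE is the grip in N (left out, the last holds). Time passes only in rows, so rows that do not move let the fingers close. It gives the time, the measured TCP pose, the force, the opening and the grip force at its end, in the units of the state.
- bot.get_obs(): the state, without advancing time (a new reading comes with each control period).
- bot.read_camera(name): name is "scene" or "top" or "wrist"; returns a dict with "color" (384x512x3 uint8, red, green, blue), "mtx" (3x3 intrinsics, pixels), "dist_coeffs" ([k1, k2, p1, p2, k3] as OpenCV has them; the pictures are not rectified), "world_from_camera" (4x4, takes a point from camera to world coordinates); the wrist camera has in their place "hand_eye" (4x4, takes a point from camera to tool coordinates, whose origin is the TCP and whose axes are the flange's). Camera axes: x right, y up, looking along -z (the intrinsics and any distortion apply to the point x, -y, -z); pixel columns grow to the right and rows downward; lengths in m; the calibration is good to about 2 mm. A picture is of the moment at which its call begins: read the wrist's pose just before it. There is no depth.
- bot.hand_in(): hands the job in; it is judged then, once.
The state is a dict: "t": time; "q": joint angles; "joint_vel": joint speeds; "joint_torque": joint torques, N m; "eef_pos": TCP position; "tool_rot": TCP orientation; "contact_force": force on the tool from outside, world axes, zero at the start; "torque": the same for the moment, N m; "gripper_width": opening from 0.0 (shut) to 1.0 (fully open); "grasp_force": force on a finger pad.
Only numpy, scipy, OpenCV 4.12 (cv2) and the standard library are available. Lean on these libraries where they do the work, as an engineer would, in place of code of your own. Each camera call takes 0.05 s, during which the arm holds its last target. There are 200 camera calls.

## Working session

There is one attempt and no reset: what is moved stays moved. The work goes in short steps, Python scripts to look and compute and a shell command to move; the robot and the scene stay as the last step left them, time stands still between calls to the robot, and variables do not carry over. Pictures are saved under pics/ and viewed, at most 11 in all, crops included, and the job is handed in when it is done.

```bash
ls; mkdir -p pics; python3 - <<'E'
from station import bot
import cv2,pickle
o=bot.get_obs();print(o)
d={}
for n in("scene","top"):
    c=bot.read_camera(n);d[n]=c;cv2.imwrite(f"pics/{n}0.png",c["color"][:,:,::-1]);print(n,c["mtx"].tolist(),c["dist_coeffs"],c["world_from_camera"].round(4).tolist())
pickle.dump(d,open("c0.pkl","wb"))
E
```

```text
pics
{'t': 0.0, 'q': array([ 1.14592287,  0.47780329,  0.02233178,  1.55646035, -0.01148724,
        1.10928905, -0.08308015]), 'joint_vel': array([ 0.00170274, -0.0005092 ,  0.00016102, -0.00059481,  0.00020431,
       -0.0007563 , -0.00108189]), 'joint_torque': array([-7.56933168e-04, -5.96438742e+01,  1.60780393e+00, -2.81191939e+01,
        1.24926565e-02,  9.35811287e-03, -3.12930081e-05]), 'eef_pos': array([ 0.21007546, -0.64087901,  0.24431965]), 'tool_rot': array([-8.90302288e-04,  9.87478340e-01,  1.57751986e-01, -2.15213381e-04]), 'contact_force': array([ 0.41439159, -0.5317906 ,  0.61424163]), 'torque': array([-0.01165174, -0.03119592, -0.01640789]), 'grasp_force': 0.0, 'gripper_width': 0.9983857835228462}
scene [[385.128602674276, 0.0, 263.3642470647888], [0.0, 385.128602674276, 191.96663635923863], [0.0, 0.0, 1.0]] [-0.12424712  0.          0.          0.          0.        ] [[0.8801, -0.2579, 0.3986, 0.9162], [0.4747, 0.4832, -0.7356, -0.7442], [-0.0029, 0.8367, 0.5477, 0.6056], [0.0, 0.0, 0.0, 1.0]]
top [[457.2961765360086, 0.0, 244.86105661334335], [0.0, 457.2961765360086, 189.83099039887776], [0.0, 0.0, 1.0]] [0.01491535 0.         0.         0.         0.        ] [[0.0227, 0.9902, -0.1381, 0.3289], [-0.9997, 0.0223, -0.0045, -0.0054], [-0.0014, 0.1381, 0.9904, 1.2193], [0.0, 0.0, 0.0, 1.0]]
```

View pics/top0.png

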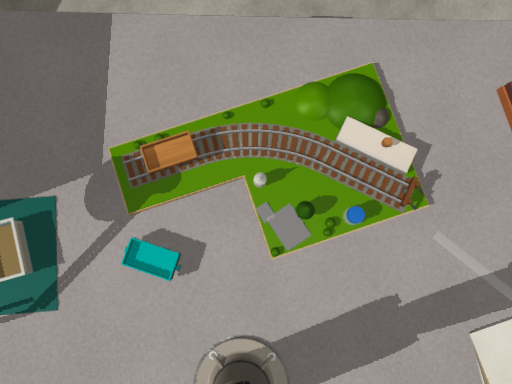

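View pics/scene0.png

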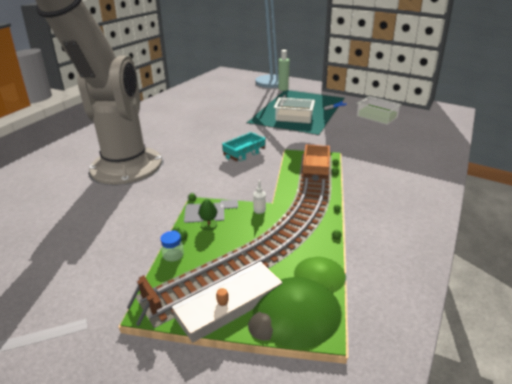

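Top view: candidates for the wagon are the orange-brown open wagon on the rails (170,152), the turquoise twin (151,259, excluded) and the tan tray (10,255, off the track). I choose the orange one. Next I'll fit the board pose from the rails and check it in a crop.

```bash
cat > h.py <<'E'
import numpy as np,cv2
from scipy.optimize import minimize
def proj(c,P):
    P=np.atleast_2d(P);T=np.linalg.inv(c["world_from_camera"]);q=P@T[:3,:3].T+T[:3,3]
    q=q*[1,-1,-1];return cv2.projectPoints(q.reshape(-1,1,3),np.zeros(3),np.zeros(3),c["mtx"],c["dist_coeffs"])[0][:,0]
def cl(s): # s mm from track_begin -> point, unit heading (board)
    s=np.asarray(s,float);R=450;L=R*np.pi/4
    a=np.clip((s-200)/R,0,np.pi/4);h=np.stack([-np.sin(a),-np.cos(a)],-1)
    p=np.stack([130-R+R*np.cos(a),150-R*np.sin(a)],-1)+h*(np.minimum(s-200,0)+np.maximum(s-200-L,0))[...,None]
    return p,h
def world(b,p,z):
    c,s=np.cos(b[2]),np.sin(b[2]);p=np.atleast_2d(p)/1000
    return np.c_[b[0]+c*p[:,0]-s*p[:,1],b[1]+s*p[:,0]+c*p[:,1],np.full(len(p),z)]
def rail(b,o,s0=0,s1=780):
    p,h=cl(np.arange(s0,s1,3.));return world(b,p+o*np.c_[-h[:,1],h[:,0]],.035)
def body(b,s,w=35,zs=(.089,)): # wagon outline at track distance s
    f,r=cl(s+w)[0],cl(s-w)[0];m=(f+r)/2;h=(f-r)/np.linalg.norm(f-r);n=np.array([-h[1],h[0]])
    return m,h,[world(b,np.array([m+x*h+y*n for x,y in((65,36),(65,-36),(-65,-36),(-65,36))]),z) for z in zs]
E
cat > fit.py <<'E'
from h import *;import pickle
d=pickle.load(open("c0.pkl","rb"))
def unproj(c,uv,z):
    f=lambda x:np.sum((proj(c,[x[0],x[1],z])[0]-uv)**2)
    return minimize(f,[.5,0],method="Nelder-Mead",options=dict(xatol=1e-5,fatol=1e-6)).x
t=d["top"]
A=unproj(t,(129,171),.035);B=unproj(t,(408,191),.05)
pa=np.array([130,350.]);pb=np.array([-149.6,-316])
yaw=np.arctan2(*(B-A)[::-1])-np.arctan2(*(pb-pa)[::-1])
b0=np.r_[A,0]; b0[2]=yaw; b0[:2]=A-world([0,0,yaw],pa,0)[0,:2]
print("init",b0)
S={}
for n,c in d.items():
    im=c["color"].astype(float);S[n]=im.min(2)-.7*(im.max(2)-im.min(2))
def cost(b,sg):
    v=0
    for n,c in d.items():
        I=cv2.GaussianBlur(S[n],(0,0),sg).astype(np.float32)
        for o in(-25,25):
            uv=proj(c,rail(b,o,240 if 1 else 0)).astype(np.float32)
            v-=cv2.remap(I,uv[:,0].copy(),uv[:,1].copy(),cv2.INTER_LINEAR).mean()
    return v
b=b0
for sg in(3,2,1,.7):
    r=minimize(cost,b,args=(sg,),method="Nelder-Mead",options=dict(initial_simplex=b+np.array([[0,0,0],[.006,0,0],[0,.006,0],[0,0,.02]])));b=r.x;print(sg,b,r.fun)
pickle.dump(b,open("b.pkl","wb"))
V=[]
for n,(x,y,w,h) in dict(top=(100,50,340,170),scene=(130,130,230,200)).items():
    c=d[n];k=800/w if n=="top" else 1
    k=2.3 if n=="top" else 2
    im=cv2.resize(c["color"][y:y+h,x:x+w,::-1],None,fx=k,fy=k,interpolation=cv2.INTER_CUBIC)
    def line(P,col,cl_=False): cv2.polylines(im,[np.int32(((proj(c,P)-[x,y]+.5)*k))],cl_,col,1)
    for o in(-25,25): line(rail(b,o),(255,0,255))
    for s in(100,): 
        for z in body(b,s,zs=(.089,))[2]: line(z,(255,255,0),True)
    cv2.imwrite(f"pics/{n}1.png",im)
for s in(-50,100,200,553,653): print(s,world(b,cl(s)[0],0)[0])
E
python3 fit.py
```

```text
init [ 0.5328108  -0.06784911  0.34406285]
3 [ 0.53500067 -0.04156018  0.40384412] -346.4951477050781
2 [ 0.53469195 -0.05066459  0.36433042] -390.28253173828125
1 [ 0.53436751 -0.05443181  0.35076778] -470.5580139160156
0.7 [ 0.53434772 -0.05456108  0.3508631 ] -501.28076171875
-50 [0.51894428 0.36575158 0.        ]
100 [0.57050054 0.22489012 0.        ]
200 [0.60487139 0.13098248 0.        ]
553 [ 0.59064714 -0.21274187  0.        ]
653 [ 0.54854845 -0.30344855  0.        ]
```

View pics/top1.png

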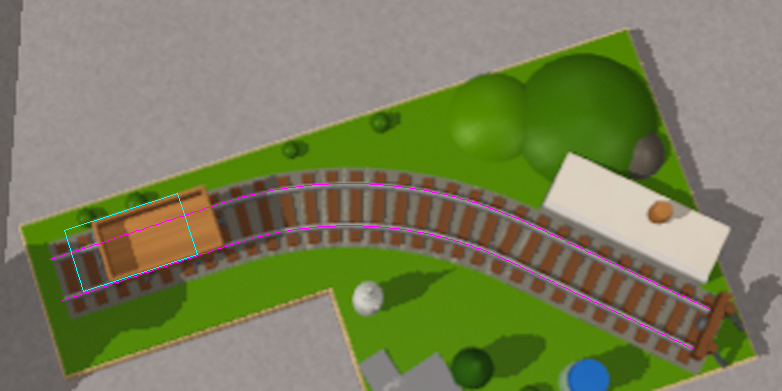

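View pics/scene1.png

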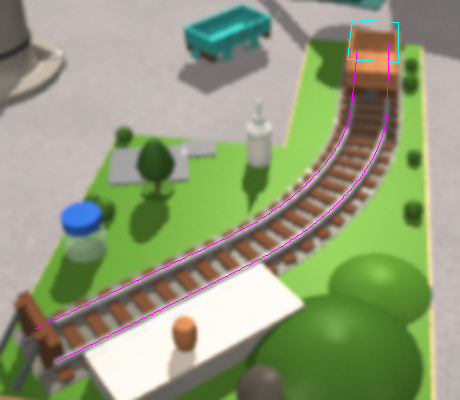

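Top crop: the orange wagon is on the rails, corners near (93,220) and (207,186); its middle is about 32 mm ahead of my cyan s=100 guess, so s≈131. The magenta rail fit follows the rails in both views. Scene crop agrees, with glue bottle (259,140), tree (155,160), jar (83,230) and barrel (184,332) all clear of the track. I'll push with the shut fingers' +y side, which already nearly lines up with the straight.

```bash
cat > go.py <<'E'
# usage: go.py s_wagon gap_mm tcp_z : shift in tool axes so that the shut finger (14.5 mm half) sits gap behind the rear disc
import sys,pickle;from h import *;from station import bot
from scipy.spatial.transform import Rotation as R
b=pickle.load(open("b.pkl","rb"));o=bot.get_obs();q=o["tool_rot"];T=R.from_quat([*q[1:],q[0]]).as_matrix()
s,g,z=map(float,sys.argv[1:4])
m,h,_=body(b,s);P=world(b,m-(75+14.5+g)*h,z)[0]
hw=world([0,0,b[2]],h,0)[0][:2];hw/=np.hypot(*hw)
turn=np.degrees(np.arctan2(hw[1],hw[0])-np.arctan2(T[1,1],T[0,1]))
print("t",o["t"].__round__(2),"tcp",o["eef_pos"].round(4),"F",o["contact_force"].round(2),"target",P.round(4))
print("shift mm",(T.T@(P-o["eef_pos"])*1000).round(1),"turn",(-turn).round(2), "tool z",T[:,2].round(3))
E
python3 go.py 131.5 25 .14; python3 - <<'E'
from h import *;import pickle
b=pickle.load(open("b.pkl","rb"))
# wagon-fixed finger motion per row (tool frame: x=left of heading, y=heading), ds=5mm
L=89.5
for s in range(100,660,20):
    m,h,_=body(b,s);m2,h2,_=body(b,s+20)
    v=(m2-L*h2)-(m-L*h);d=np.degrees(np.arctan2(h[0]*h2[1]-h[1]*h2[0],h@h2))
    hm=(h+h2)/2;print(s,"per 5mm: x %.2f y %.2f turn %.2f"%((v@[-hm[1],hm[0]])/4,(v@hm)/4,-d/4))
E
```

```text
t 0.1 tcp [ 0.2101 -0.641   0.2444] F [ 0.64 -0.49 -1.07] target [0.542  0.3028 0.14  ]
shift mm [ 609.4 -793.3  105.6] turn -1.95 tool z [-0.001  0.002 -1.   ]
100 per 5mm: x 0.00 y 5.00 turn -0.00
120 per 5mm: x 0.00 y 5.00 turn -0.00
140 per 5mm: x 0.00 y 5.00 turn -0.00
160 per 5mm: x 0.06 y 5.00 turn 0.05
180 per 5mm: x 0.27 y 5.00 turn 0.23
200 per 5mm: x 0.56 y 4.99 turn 0.41
220 per 5mm: x 0.89 y 4.99 turn 0.59
240 per 5mm: x 0.99 y 4.98 turn 0.64
260 per 5mm: x 0.99 y 4.98 turn 0.64
280 per 5mm: x 0.99 y 4.98 turn 0.64
300 per 5mm: x 0.99 y 4.98 turn 0.64
320 per 5mm: x 0.99 y 4.98 turn 0.64
340 per 5mm: x 0.99 y 4.98 turn 0.64
360 per 5mm: x 0.99 y 4.98 turn 0.64
380 per 5mm: x 0.99 y 4.98 turn 0.64
400 per 5mm: x 0.99 y 4.98 turn 0.64
420 per 5mm: x 0.99 y 4.98 turn 0.64
440 per 5mm: x 0.99 y 4.98 turn 0.64
460 per 5mm: x 0.99 y 4.98 turn 0.64
480 per 5mm: x 0.99 y 4.98 turn 0.64
500 per 5mm: x 0.99 y 4.98 turn 0.64
520 per 5mm: x 0.88 y 4.99 turn 0.53
540 per 5mm: x 0.63 y 4.99 turn 0.35
560 per 5mm: x 0.33 y 5.00 turn 0.17
580 per 5mm: x 0.03 y 5.00 turn 0.02
600 per 5mm: x 0.00 y 5.00 turn 0.00
620 per 5mm: x -0.00 y 5.00 turn -0.00
640 per 5mm: x 0.00 y 5.00 turn 0.00
```

```bash
python3 -m inch '[[0.04,-0.02,0,0],[0.04,-0.03,0,0],[0.04,-0.03,0,0],[0.04,-0.03,0,0],[0.04,-0.03,0,0],[0.04,-0.03,0,0],[0.04,-0.03,0,0],[0.03,-0.04,0,0],[0.02,-0.045,0,0],[0.01,-0.045,0,0],[0,-0.05,0,0],[0,-0.05,0,0]]' 0 20; python3 go.py 131.5 25 .14
```

```text
t: 1.3
eef_pos: [0.3986, -0.1249, 0.245]
tool_rot: [-0.0, 0.987, 0.158, -0.0]
contact_force: [0.5, 0.4, -0.0]
gripper_width: -0.0
grasp_force: 0.0
t 1.3 tcp [ 0.3986 -0.1249  0.245 ] F [ 0.53  0.38 -0.03] target [0.542  0.3028 0.14  ]
shift mm [ 269.7 -361.6  105. ] turn -1.92 tool z [-0.  0. -1.]
```

```bash
python3 -m inch '[[0.04,-0.02,0,0],[0.035,-0.035,0,0],[0.03,-0.04,0,0],[0.03,-0.04,0,0],[0.03,-0.04,0,0],[0.025,-0.04,0,0],[0.025,-0.04,0,0],[0.02,-0.04,0,0],[0.02,-0.04,0,-2],[0.015,-0.026,0.02,0],[0,0,0.03,0],[0,0,0.03,0]]'; python3 go.py 131.5 25 .066
python3 - <<'E'
from station import bot;import cv2,numpy as np
from h import *;import pickle
b=pickle.load(open("b.pkl","rb"))
t=bot.read_camera("top");c=t;k=5;x,y,w,h=90,110,150,100
im=cv2.resize(c["color"][y:y+h,x:x+w,::-1],None,fx=k,fy=k,interpolation=cv2.INTER_CUBIC)
def line(P,col,cl_=False): cv2.polylines(im,[np.int32(((proj(c,P)-[x,y]+.5)*k))],cl_,col,1)
for o in(-25,25): line(rail(b,o),(255,0,255))
line(body(b,131.5)[2][0],(255,255,0),True)
cv2.imwrite("pics/t2.png",im)
E
```

```text
t: 2.5
eef_pos: [0.5421, 0.302, 0.1641]
tool_rot: [-0.0, 0.984, 0.176, 0.0]
contact_force: [0.5, -0.7, -0.6]
gripper_width: 0.002
grasp_force: 0.0
t 2.5 tcp [0.5421 0.302  0.1641] F [ 0.5  -0.68 -0.63] target [0.542  0.3028 0.066 ]
shift mm [ 0.1 -0.7 98.1] turn 0.17 tool z [-0.     0.001 -1.   ]
```

View pics/t2.png

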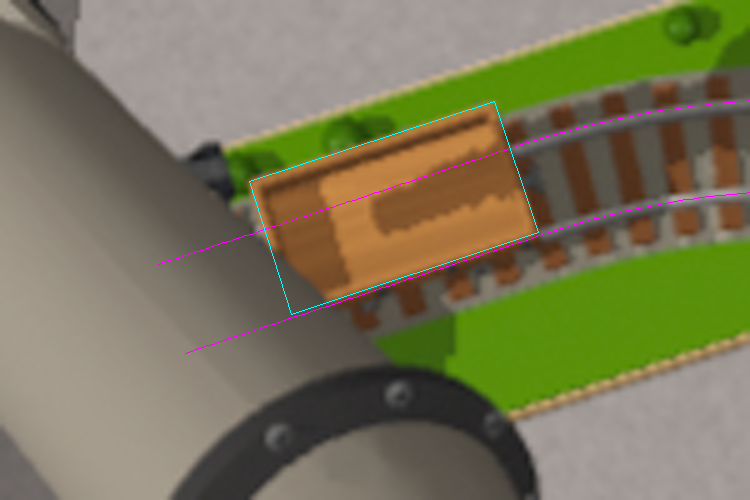

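Wagon body fits the cyan outline at s=131.5 (rear top edge near (250,180)–(290,315)). Now I'll lower behind it and check with the wrist camera.

```bash
python3 -m inch '[[0,0,0.025,0],[0,0,0.03,0],[0,0,0.025,0],[0,0,0.015,0],[0,0,0.005,0],[0,0,0,0]]'; python3 go.py 131.5 25 .064
python3 - <<'E'
from station import bot;import cv2
cv2.imwrite("pics/w3.png",bot.read_camera("wrist")["color"][:,:,::-1])
E
```

```text
t: 3.15
eef_pos: [0.5426, 0.3004, 0.0654]
tool_rot: [0.0, 0.985, 0.175, -0.0]
contact_force: [0.0, -0.6, 0.1]
gripper_width: 0.003
grasp_force: 0.0
t 3.15 tcp [0.5426 0.3004 0.0654] F [ 0.   -0.56  0.09] target [0.542  0.3028 0.064 ]
shift mm [ 0.3 -2.5  1.4] turn 0.04 tool z [-0. -0. -1.]
```

View pics/w3.png

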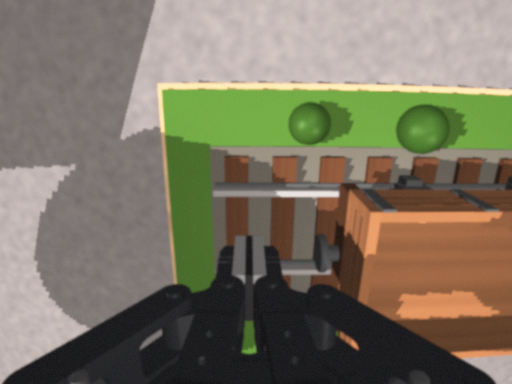

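Wrist view: shut fingertips at (250,240) between the rails, straight behind the buffer disc at (325,253), with about 22 mm between them. I'll approach, slowing before contact.

```bash
python3 -m inch '[[0,0.004,0,0],[0,0.004,0,0],[0,0.003,0,0],[0,0.002,0,0],[0,0.002,0,0],[0,0.002,0,0],[0,0.002,0,0],[0,0.002,0,0],[0,0.002,0,0],[0,0.002,0,0],[0,0.002,0,0],[0,0.002,0,0]]'; python3 go.py 131.5 0 .065
python3 - <<'E'
from station import bot;import cv2
cv2.imwrite("pics/w4.png",bot.read_camera("wrist")["color"][:,:,::-1])
E
```

```text
t: 4.4
eef_pos: [0.5525, 0.2731, 0.0653]
tool_rot: [-0.0, 0.985, 0.175, -0.0]
contact_force: [-0.8, 0.3, 0.1]
gripper_width: -0.002
grasp_force: 0.3
t 4.4 tcp [0.5525 0.2731 0.0653] F [-0.8   0.28  0.1 ] target [0.5506 0.2794 0.065 ]
shift mm [ 0.4 -6.5  0.3] turn 0.05 tool z [-0.  0. -1.]
```

View pics/w4.png

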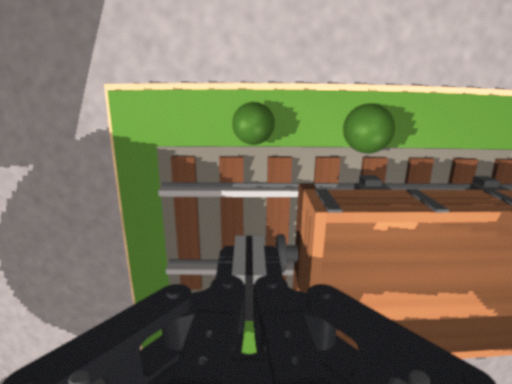

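Wrist view: the finger at (250,250) has reached the disc (about (283,253)), and the wagon has begun to move against the sleepers. Pushing on steadily at 50 mm/s.

```bash
python3 -m inch '[[0,0.003,0,0],[0,0.004,0,0],[0,0.005,0,0],[0,0.005,0,0],[0,0.005,0,0],[0,0.005,0,0],[0,0.005,0,0.1],[0,0.005,0,0.1],[0.0002,0.005,0,0.1],[0.0003,0.005,0,0.2],[0.0003,0.005,0,0.2],[0.0003,0.005,0,0.3]]'; python3 go.py 195 0 .065
```

```text
t: 5.65
eef_pos: [0.5732, 0.2196, 0.0653]
tool_rot: [0.0, 0.986, 0.166, -0.0]
contact_force: [0.7, -1.0, -0.3]
gripper_width: -0.001
grasp_force: 0.3
t 5.65 tcp [0.5732 0.2196 0.0653] F [ 0.69 -1.03 -0.35] target [0.5731 0.22   0.065 ]
shift mm [ 0.1 -0.4  0.3] turn -0.16 tool z [-0. -0. -1.]
```

```bash
python3 -m inch '[[0.0005,0.005,0,0.4],[0.0005,0.005,0,0.4],[0.0006,0.005,0,0.4],[0.0006,0.005,0,0.5],[0.0008,0.005,0,0.6],[0.0009,0.005,0,0.6],[0.0009,0.005,0,0.6],[0.001,0.005,0,0.6],[0.001,0.005,0,0.6],[0.001,0.005,0,0.6],[0.001,0.005,0,0.6],[0.001,0.005,0,0.6]]'; python3 go.py 255 0 .065
cat > meas.py <<'E'
# wagon position from orange pixels in top+scene: best s by outline
from station import bot;from h import *;import pickle,sys
b=pickle.load(open("b.pkl","rb"));g=float(sys.argv[1])
c=bot.read_camera(sys.argv[3]);cv2.imwrite(sys.argv[2],c["color"][:,:,::-1])
hsv=cv2.cvtColor(c["color"],cv2.COLOR_RGB2HSV);M=cv2.inRange(hsv,(8,130,60),(20,255,255))
pickle.dump(c,open("cl.pkl","wb"));best=[]
for s in np.arange(g-50,g+50,1):
    P=np.vstack(body(b,s,zs=(.050,.089))[2]);hull=cv2.convexHull(np.int32(proj(c,P).round()))
    m=np.zeros(M.shape,np.uint8);cv2.fillConvexPoly(m,hull,255)
    best.append((round((M&m).sum()/ (m.sum()),3),s))
print(sorted(best)[::-1][:5])
E
python3 meas.py 255 pics/s5.png top;  python3 meas.py 255 pics/s6.png scene
```

```text
t: 6.85
eef_pos: [0.5996, 0.1648, 0.0653]
tool_rot: [-0.0, 0.994, 0.11, -0.0]
contact_force: [0.2, 0.6, -0.1]
gripper_width: 0.0
grasp_force: 0.4
t 6.85 tcp [0.5996 0.1648 0.0653] F [ 0.17  0.57 -0.05] target [0.599  0.1652 0.065 ]
shift mm [-0.5 -0.5  0.3] turn -0.5 tool z [-0.  0. -1.]
[(np.float64(0.451), np.float64(302.0)), (np.float64(0.447), np.float64(304.0)), (np.float64(0.447), np.float64(303.0)), (np.float64(0.447), np.float64(300.0)), (np.float64(0.446), np.float64(301.0))]
[(np.float64(0.845), np.float64(248.0)), (np.float64(0.841), np.float64(249.0)), (np.float64(0.837), np.float64(247.0)), (np.float64(0.835), np.float64(239.0)), (np.float64(0.835), np.float64(238.0))]
```

View pics/s5.png

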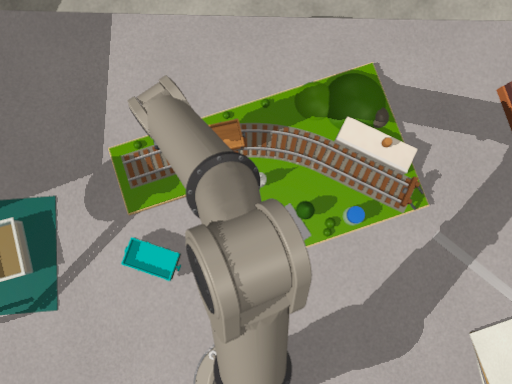

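Top view: the arm hides the wagon's rear, but its front end shows at (243,135) on the rails, right of the forearm. Position agrees with s≈250. Continuing round the curve.

```bash
python3 -m inch '[[0.0009,0.005,0,0.6],[0.0009,0.005,0,0.6],[0.0009,0.005,0,0.6],[0.0009,0.005,0,0.6],[0.001,0.005,0,0.6],[0.001,0.005,0,0.6],[0.001,0.005,0,0.6],[0.001,0.005,0,0.6],[0.001,0.005,0,0.6],[0.001,0.005,0,0.6],[0.001,0.005,0,0.6],[0.001,0.005,0,0.6]]'; python3 go.py 315 0 .065; python3 meas.py 315 pics/s7.png scene
```

```text
t: 8.15
eef_pos: [0.6207, 0.1075, 0.0653]
tool_rot: [-0.0, 0.999, 0.047, 0.0]
contact_force: [-0.1, 1.2, -0.0]
gripper_width: -0.002
grasp_force: 0.4
t 8.15 tcp [0.6207 0.1075 0.0653] F [-0.12  1.18 -0.02] target [0.6204 0.1081 0.065 ]
shift mm [-0.3 -0.6  0.3] turn -0.06 tool z [ 0.  0. -1.]
[(np.float64(0.814), np.float64(308.0)), (np.float64(0.799), np.float64(316.0)), (np.float64(0.799), np.float64(310.0)), (np.float64(0.798), np.float64(312.0)), (np.float64(0.798), np.float64(304.0))]
```

```bash
python3 -m inch '[[0.0009,0.005,0,0.6],[0.0009,0.005,0,0.6],[0.0009,0.005,0,0.6],[0.001,0.005,0,0.6],[0.001,0.005,0,0.6],[0.001,0.005,0,0.6],[0.001,0.005,0,0.6],[0.001,0.005,0,0.7],[0.001,0.005,0,0.7],[0.001,0.005,0,0.7],[0.001,0.005,0,0.7],[0.001,0.005,0,0.7]]'; python3 go.py 375 0 .065; python3 meas.py 375 pics/s8.png scene
```

```text
t: 9.4
eef_pos: [0.6345, 0.048, 0.0653]
tool_rot: [0.0, 1.0, -0.02, 0.0]
contact_force: [-0.4, 0.4, -0.7]
gripper_width: -0.001
grasp_force: 0.4
t 9.4 tcp [0.6345 0.048  0.0653] F [-0.42  0.43 -0.7 ] target [0.634  0.0487 0.065 ]
shift mm [-0.5 -0.7  0.3] turn -0.13 tool z [ 0. -0. -1.]
[(np.float64(0.794), np.float64(368.0)), (np.float64(0.787), np.float64(366.0)), (np.float64(0.785), np.float64(373.0)), (np.float64(0.785), np.float64(372.0)), (np.float64(0.784), np.float64(371.0))]
```

```bash
python3 -m inch '[[0.001,0.005,0,0.6],[0.001,0.005,0,0.6],[0.001,0.005,0,0.6],[0.001,0.005,0,0.6],[0.001,0.005,0,0.6],[0.001,0.005,0,0.7],[0.001,0.005,0,0.7],[0.001,0.005,0,0.7],[0.001,0.005,0,0.6],[0.001,0.005,0,0.6],[0.001,0.005,0,0.7],[0.001,0.005,0,0.7]]'; python3 go.py 435 0 .065; python3 meas.py 435 pics/s9.png scene
```

```text
t: 10.65
eef_pos: [0.6404, -0.0128, 0.0653]
tool_rot: [-0.0, 0.996, -0.087, 0.0]
contact_force: [1.0, 1.3, -0.4]
gripper_width: -0.003
grasp_force: 0.4
t 10.65 tcp [ 0.6404 -0.0128  0.0653] F [ 1.05  1.29 -0.41] target [ 0.6396 -0.012   0.065 ]
shift mm [-1.  -0.7  0.3] turn -0.19 tool z [ 0.  0. -1.]
[(np.float64(0.791), np.float64(433.0)), (np.float64(0.79), np.float64(434.0)), (np.float64(0.786), np.float64(437.0)), (np.float64(0.783), np.float64(431.0)), (np.float64(0.783), np.float64(430.0))]
```

View pics/s9.png

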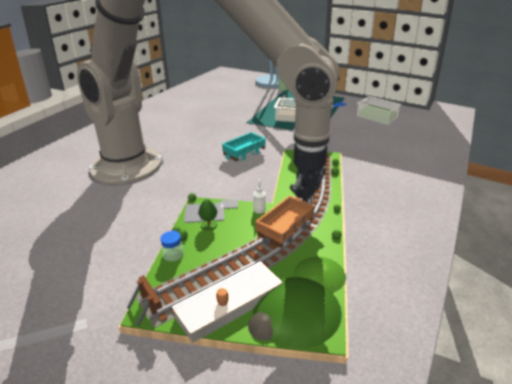

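Scene view: the wagon at (285,218) sits upright on the curve with the finger behind it at (305,190); bottle (260,200), tree, jar and barrel are untouched. Continuing.

```bash
python3 -m inch '[[0.0008,0.005,0,0.6],[0.0008,0.005,0,0.6],[0.0008,0.005,0,0.6],[0.0009,0.005,0,0.6],[0.0009,0.005,0,0.6],[0.0009,0.005,0,0.6],[0.001,0.005,0,0.6],[0.001,0.005,0,0.6],[0.001,0.005,0,0.6],[0.001,0.005,0,0.6],[0.001,0.005,0,0.6],[0.001,0.005,0,0.6]]'; python3 go.py 495 0 .065
```

```text
t: 11.9
eef_pos: [0.6374, -0.0738, 0.0653]
tool_rot: [0.0, 0.989, -0.15, -0.0]
contact_force: [-0.4, 0.7, -0.3]
gripper_width: -0.0
grasp_force: 0.4
t 11.9 tcp [ 0.6374 -0.0738  0.0653] F [-0.44  0.7  -0.27] target [ 0.6371 -0.0729  0.065 ]
shift mm [-0.5 -0.8  0.3] turn 0.26 tool z [-0. -0. -1.]
```

```bash
python3 -m inch '[[0.0008,0.005,0,0.6],[0.0009,0.005,0,0.6],[0.0009,0.005,0,0.6],[0.0009,0.005,0,0.6],[0.0009,0.005,0,0.6],[0.0008,0.005,0,0.6],[0.0007,0.005,0,0.5],[0.0007,0.005,0,0.5],[0.0006,0.005,0,0.4],[0.0006,0.005,0,0.4],[0.0005,0.005,0,0.3],[0.0005,0.005,0,0.3]]'; python3 go.py 555 0 .065; python3 meas.py 555 pics/s10.png scene
```

```text
t: 13.1
eef_pos: [0.6248, -0.133, 0.0653]
tool_rot: [0.0, 0.98, -0.201, 0.0]
contact_force: [-1.0, 0.6, -0.5]
gripper_width: 0.003
grasp_force: 0.4
t 13.1 tcp [ 0.6248 -0.133   0.0653] F [-1.01  0.6  -0.54] target [ 0.6255 -0.1325  0.065 ]
shift mm [ 0.4 -0.8  0.3] turn 0.71 tool z [ 0. -0. -1.]
[(np.float64(0.792), np.float64(553.0)), (np.float64(0.791), np.float64(551.0)), (np.float64(0.79), np.float64(558.0)), (np.float64(0.786), np.float64(557.0)), (np.float64(0.786), np.float64(556.0))]
```

```bash
python3 -m inch '[[0.0006,0.005,0,0.4],[0.0006,0.005,0,0.4],[0.0003,0.005,0,0.3],[0.0003,0.005,0,0.2],[0.0002,0.005,0,0.1],[0,0.005,0,0],[0,0.005,0,0],[0,0.005,0,0],[0,0.005,0,0],[0,0.005,0,0],[0,0.005,0,0],[0,0.005,0,0]]'; python3 go.py 615 0 .065; python3 meas.py 615 pics/s11.png scene
```

```text
t: 14.35
eef_pos: [0.602, -0.1885, 0.0653]
tool_rot: [-0.0, 0.977, -0.213, 0.0]
contact_force: [0.2, 1.0, -0.5]
gripper_width: 0.004
grasp_force: 0.4
t 14.35 tcp [ 0.602  -0.1885  0.0653] F [ 0.2   0.98 -0.45] target [ 0.6022 -0.1878  0.065 ]
shift mm [-0.1 -0.8  0.3] turn 0.35 tool z [ 0. -0. -1.]
[(np.float64(0.783), np.float64(615.0)), (np.float64(0.776), np.float64(617.0)), (np.float64(0.773), np.float64(614.0)), (np.float64(0.772), np.float64(619.0)), (np.float64(0.772), np.float64(612.0))]
```

```bash
python3 -m inch '[[0,0.004,0,0],[0,0.004,0,0],[0,0.003,0,0],[0,0.003,0,0],[0,0.003,0,0],[0,0.002,0,0],[0,0.002,0,0],[0,0.001,0,0],[0,0.001,0,0],[0,0,0,0]]'; python3 go.py 640 0 .065; python3 meas.py 640 pics/s12.png scene;  python3 - <<'E'
import pickle;from h import *
b=pickle.load(open("b.pkl","rb"));c=pickle.load(open("cl.pkl","rb"));k=3.4;x,y,w,h=120,170,230,170
im=cv2.resize(c["color"][y:y+h,x:x+w,::-1],None,fx=k,fy=k,interpolation=cv2.INTER_CUBIC)
for s,col in((635,(255,255,0)),(645,(255,0,255))):
  for P in body(b,s,zs=(.089,))[2]: cv2.polylines(im,[np.int32((proj(c,P)-[x,y]+.5)*k)],True,col,1)
cv2.imwrite("pics/s13.png",im)
E
```

```text
t: 15.4
eef_pos: [0.5925, -0.2092, 0.0653]
tool_rot: [0.0, 0.977, -0.213, -0.0]
contact_force: [0.1, 0.5, -0.1]
gripper_width: 0.002
grasp_force: 0.1
t 15.4 tcp [ 0.5925 -0.2092  0.0653] F [ 0.09  0.47 -0.08] target [ 0.5917 -0.2105  0.065 ]
shift mm [-0.2  1.5  0.3] turn 0.34 tool z [-0. -0. -1.]
[(np.float64(0.788), np.float64(639.0)), (np.float64(0.783), np.float64(640.0)), (np.float64(0.781), np.float64(638.0)), (np.float64(0.78), np.float64(645.0)), (np.float64(0.78), np.float64(635.0))]
```

View pics/s13.png

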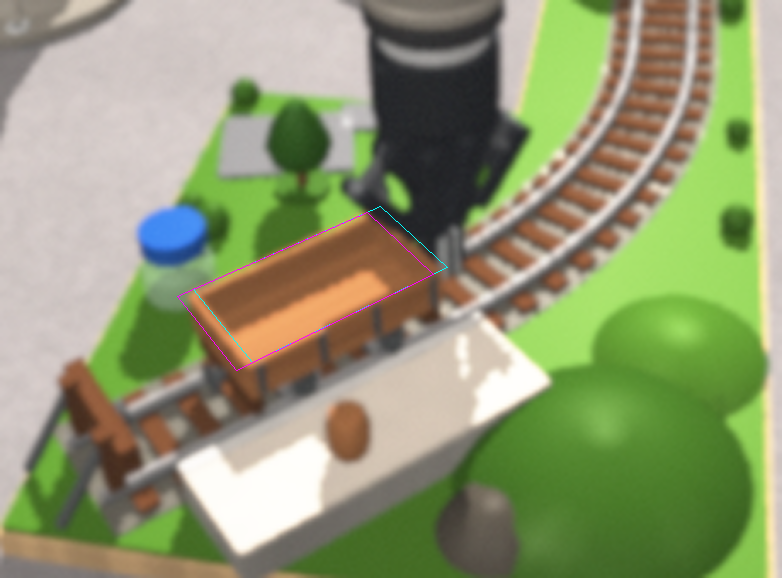

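Scene crop: the wagon is on the rails beside the platform, its top rim matching the magenta s=645 outline (platform_mid is s=653), with the buffer stop still clear at (100,430). 8 mm more, then back off.

```bash
python3 -m inch '[[0,0.001,0,0],[0,0.002,0,0],[0,0.002,0,0],[0,0.001,0,0],[0,0.001,0,0],[0,0.001,0,0],[0,0,0,0],[0,-0.002,0,0],[0,-0.006,0,0],[0,-0.01,0,0],[0,-0.01,0,0],[0,-0.01,0,0]]'
python3 -m inch '[[0,0,-0.02,0],[0,0,-0.04,0],[0,0,-0.05,0],[0,0,-0.05,0],[-0.02,-0.02,-0.02,0],[-0.03,-0.03,0,0],[-0.03,-0.03,0,0],[-0.02,-0.02,0,0],[-0.01,-0.01,0,0],[0,0,0,0]]'
python3 meas.py 650 pics/s14.png scene; python3 - <<'E'
import pickle;from h import *
b=pickle.load(open("b.pkl","rb"));c=pickle.load(open("cl.pkl","rb"));k=3.4;x,y,w,h=120,170,230,170
im=cv2.resize(c["color"][y:y+h,x:x+w,::-1],None,fx=k,fy=k,interpolation=cv2.INTER_CUBIC)
for s,col in((653,(255,255,0)),):
  for P in body(b,s,zs=(.089,))[2]: cv2.polylines(im,[np.int32((proj(c,P)-[x,y]+.5)*k)],True,col,1)
cv2.imwrite("pics/s15.png",im)
E
```

```text
t: 16.65
eef_pos: [0.6056, -0.1803, 0.0653]
tool_rot: [-0.0, 0.977, -0.212, 0.0]
contact_force: [-0.2, 0.4, 0.1]
gripper_width: -0.0
grasp_force: 0.0
t: 17.65
eef_pos: [0.5505, -0.0337, 0.2456]
tool_rot: [-0.0, 0.978, -0.211, 0.0]
contact_force: [0.4, 0.1, -0.8]
gripper_width: 0.004
grasp_force: 0.0
[(np.float64(0.798), np.float64(645.0)), (np.float64(0.791), np.float64(649.0)), (np.float64(0.79), np.float64(644.0)), (np.float64(0.787), np.float64(647.0)), (np.float64(0.786), np.float64(650.0))]
```

View pics/s15.png

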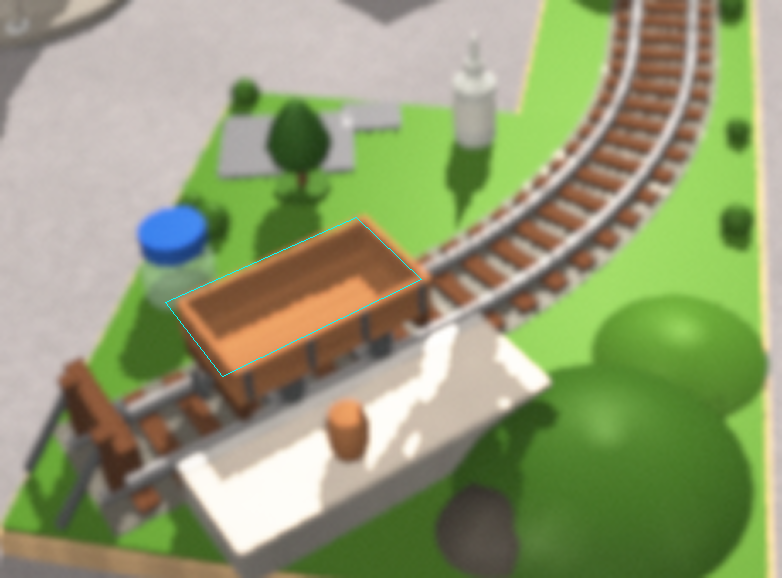

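The final crop shows the wagon at s≈649, within 5 mm of platform_mid. It is on the rails and clear of the stop, with the tree, jar, bottle and barrel in place and the hand away.

```bash
python3 -c "
from station import bot
print(bot.hand_in())"
```

```text
the job is handed in; nothing more can be done
None
```

The wagon was pushed gently round the bend and now stands fully alongside the platform, about 4 mm short of its middle; it is on its rails and clear of the buffer stop, nothing else was disturbed, and the job is handed in with the hand clear.

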